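Re-index the nest of a pad-printing jig

ROBOT

A 6-joint arm with a two-finger parallel gripper is mounted at the origin on the work surface. World frame = base frame: x ahead of the robot, y to its left, z up, the work surface at z = 0. Lengths are in mm, angles in rad, forces in N, time in s.
With the tool pointing down it reaches from about 400 to 925 mm from the base axis. Payload 12.5 kg.
Tool frame: the origin (TCP) lies at the very end of the fingers, on their centre line; the grasp point (between the pads) lies 19 mm behind it; z points along the fingers, y is the line along which they close (so a half turn about z gives the same grasp; the last joint's range is limited). The gripper opens to 95 mm and grips with 3 to 60 N. Pads are 20 mm wide; open, the fingers measure 119 mm over their backs; the gripper's body (75 mm by 180 mm) begins 59 mm behind the grasp point.
Start: joints at [1.164, 0.491, 1.559, -0, 1.092, -0.106], TCP at [185.161, 596.961, 214.661] pointing down, gripper open.
Joint ranges: [-3.1, 3.1], [-0.84, 2.19], [0.05, 2.79], [-1.13, 4.28], [0.06, 2.93], [-2.69, 2.69]. Speed limits (rad/s): [2.22, 2.22, 2.79, 3.14, 3.14, 3.14].

INTERFACE

Orientations are given as [roll, pitch, yaw] about the fixed x, y, z axes, in that order (R = Rz(yaw) Ry(pitch) Rx(roll)).
In Python, from cell import env gives the robot as it stands.
- The arm moves only by the shell command python3 steer.py FILE, which reads ROWS from the file FILE. ROWS is a JSON object whose key "deltas" holds a list of rows, 1 to 5 of them, each of 5 numbers: dx, dy, dz in mm, then a turn about the tool's z in rad, then the opening from 0.0 (shut) to 1.0 (fully open); each row is the pose to reach, as a shift and turn from the pose commanded when the command began, along the tool's axes at that moment; what a row does not reach only later rows make up. A row lasts 1/12 s, in which the tool goes at most 41.7 mm and 0.125 rad, less where a joint would pass 70% of its speed; a pose out of reach is approached as far as the arm can. The fingers move at their own pace and stop on an object; the grip force is fixed at half the most. Time passes only in rows, so rows that do not move let the fingers close. It prints the time, the measured TCP pose, the force, the opening and the grip force at its end. Input that does not fit is refused with a message, and nothing moves.
- env.state(): the state, without advancing time (a new reading comes with each control period).
- env.read_camera(name): name is "scene" or "top"; returns (picture, depth): 384x512x3 uint8, red, green, blue; 384x512 float32, mm along the optical axis (not along the pixel's ray), 0 where there is no reading.
- env.camera_info(name): a dict with "vertical_fov" (degrees; the focal length in pixels is half the picture's height over the tangent of half this angle, whatever the lens; pixels are square), "cx", "cy" (the principal point, pixels), "dist_coeffs" ([k1, k2, p1, p2, k3] as OpenCV has them; the pictures are not rectified), "origin" and "attitude" of the camera in the world. Camera axes: x right, y down, z forward; pixel columns grow to the right and rows downward; lengths in mm; the calibration is good to about 2 mm. A picture is of the moment at which its call begins. camera_info takes no time and is no camera call.
- env.job_done(): hands the job in; it is judged then, once.
The state is a dict: "t": time; "joints": joint angles; "qvel": joint speeds; "tau": joint torques, N m; "eef_pos": TCP position; "tcp_rot": TCP orientation; "ft_force": force on the tool from outside, world axes, zero at the start; "moment": the same for the moment, N m; "opening": opening from 0.0 (shut) to 1.0 (fully open); "grip_force": force on a finger pad.
Only numpy, scipy, OpenCV 4.12 (cv2) and the standard library are available. Lean on these libraries where they do the work, as an engineer would, in place of code of your own. Each camera call takes 0.05 s, during which the arm holds its last target. There are 200 camera calls.

TASK

The nest of the printing jig is clamped in the wrong direction. Back off the clamp's black lever just enough to free the nest, by no more than a quarter of a turn, then turn the nest until its pointed nose points straight at the tall pointed index pin (not at the low bolt), and swing the lever fully back so that the nest is clamped tight there. Leave the spare pad, the ink cup and the tape roll where they are.

Things in the scene. Friction and masses are not known exactly. Their poses are not given: they have to be found in the camera images.
- jig: the jig, fixed to the table: aluminium plate 220 mm (its x) by 275 mm (its y, -155 to +120), 15 mm thick, carrying a round bearing with the nest, and a strap clamp. Origin: on the table under the nest's axis; z up. The clamp's screw stands at (0, -85) mm; at the nest's middle position its nose points along +y. Position and yaw vary.
- nest_axis (a point): the nest's upright axis, 56 mm above the table; this frame turns with the nest, x along the nose. The nest: a flat aluminium flange 104 mm across, top at z = 60 mm, on it a dark hub and a white plastic lid (62 mm across, top at z = 93 mm). One flat dark arm, 18 mm wide, z = 50 to 62 mm, sticks out and ends in the pointed nose.
- nose_tip (a point): the tip of the nest's pointed nose, 90 mm from the nest's axis, z = 56 mm; same axes as nest_axis.
- post_top (a point): top centre of the steel handle post on the nest's arm: upright, round, 12 mm in diameter, from z = 62 mm (the arm's top) to z = 102 mm, 70 mm from the nest's axis on the line from it to the nose. It can be pushed sideways with shut fingers or held to turn the nest.
- index_pin: the index pin, fixed on the jig's plate: dark steel, slim, pointed, 10 mm in diameter (20 mm at its foot), 53 mm tall, top at z = 68 mm. Origin: centre of its foot, z = 15 mm. It stands 100 to 133 mm from the nest's axis, on one side or the other of the nose (0.6 to 0.9 rad from the nest's middle position).
- plate_bolt: a low hexagon bolt head on a washer, fixed on the jig's plate on the other side of the nose: 26 mm across, 14 mm tall, top at z = 29 mm. Not the index.
- clamp (a joint): angle of the clamp's lever, rad. 0: tight, at its stop, as at the start (lever along the jig's -x). It grows as the lever swings anticlockwise seen from above (towards the jig's -y), lifting the strap 2 mm a radian; from about 0.35 the nest is free; stop at 2.2. Stiff (0.3 N m, about 5 N at the grip, up to 8 N for the last of the tightening); stays where it is left.
- screw_axis (a point): the clamp screw's upright axis at the height of the lever, z = 104 mm; the frame turns with the lever, which points along its -x. The lever's dark hub is 30 mm across, top at z = 118 mm.
- lever_end (a point): the free end of the black lever, 90 mm from the screw's axis, z = 104 mm. Its grip is a level round bar 16 mm thick from 38 to 90 mm from the axis, z = 96 to 112 mm, free above and below (the plate is at z = 15 mm).
- spare_pad: spare printing pad lying loose on the table, a red-brown dome 80 mm across, 60 mm tall; bystander. Origin: centre of its underside.
- ink_cup: steel ink cup with a knob, loose on the table, 84 mm across, 60 mm tall; bystander. Origin: centre of its underside.
- tape_roll: roll of tape lying flat, loose on the table, 100 mm across, 45 mm tall; bystander. Origin: centre of its underside.
- nest (a joint): angle of the nest about its upright axis, rad, anticlockwise positive seen from above; 0 when the nose points along the jig's +y; stops at -1.35 and 1.35. Freed, it turns stiffly (0.12 N m, about 2 N at the post) and stays where it is left; clamped, it does not turn under 20 N at the post.

How it is judged (in metres and radians):
On the way, in this order (a step that is already met when the one before it is completed fails the run):
1. the clamp is backed off (its lever stands more than 0.4 rad from tight) (value of joint clamp above 0.4 rad), for 0.1 s.
2. with the clamp backed off, the nest's nose points at the index pin (the line along the nose passes within 5 mm of the pin's centre) (value of joint clamp above 0.3 rad and x of index_pin in the frame of nest_axis above 0.05 m and y of index_pin in the frame of nest_axis between -0.005 and 0.005 m), for 0.2 s.
At the end, for the whole second after the job is handed in: the clamp's lever is back at its tight stop (within 0.1 rad) and at rest, and the nest's nose points at the tall index pin: the line from the nest's axis along the nose passes within 5 mm of the pin's centre (value of joint clamp below 0.1 rad and x of index_pin in the frame of nest_axis above 0.05 m and y of index_pin in the frame of nest_axis between -0.005 and 0.005 m and velocity of joint clamp between -0.05 and 0.05 rad/s); the robot touches nothing.
It fails at once if the clamp is backed off well beyond a quarter of a turn (more than 1.75 rad) (value of joint clamp above 1.75 rad).
It fails at once if the spare pad, the ink cup or the tape roll is moved by more than 20 mm (distance of any of spare_pad, ink_cup, tape_roll from where it was at the start of the episode above 0.02 m).
It also fails if it takes over 61 s, if anything falls off the work surface, if the arm or the gripper's body presses on something with over 40 N, if the wrist force passes 120 N, or if a joint passes its speed limit or range.

## Working session

There is one attempt and no reset: what is moved stays moved. The work goes in short steps, Python scripts to look and compute and a shell command to move; the robot and the scene stay as the last step left them, time stands still between calls to the robot, and variables do not carry over. Pictures are saved under pics/ and viewed, at most 10 in all, crops included, and the job is handed in when it is done.

```bash
ls; mkdir -p pics
python3 - <<'E'
from cell import env
import cv2,numpy as np
for n in("scene","top"):
    im,d=env.read_camera(n); cv2.imwrite(f"pics/{n}0.png",cv2.cvtColor(im,cv2.COLOR_RGB2BGR)); np.save(f"pics/{n}0.npy",d); print(n,env.camera_info(n))
s=env.state(); print(s["eef_pos"],s["tcp_rot"],s["t"])
E
```

```text
cell.py
pics
steer.py
scene {'vertical_fov': 48.28270352311607, 'cx': 261.20036667025005, 'cy': 189.9768556763984, 'dist_coeffs': array([-0.10490527,  0.        ,  0.        ,  0.        ,  0.        ]), 'origin': array([1201.42086856, -296.83876483, 1029.91653059]), 'attitude': array([-2.47808349e+00, -1.63690080e-03,  1.13639531e+00])}
top {'vertical_fov': 55.05852143350514, 'cx': 260.3923225117661, 'cy': 189.5394000081303, 'dist_coeffs': array([-0.08683726,  0.        ,  0.        ,  0.        ,  0.        ]), 'origin': array([4.47051967e+02, 8.80186090e-01, 1.17351997e+03]), 'attitude': array([-3.07071839e+00,  1.98191034e-03, -1.57078341e+00])}
[185.0839291  596.71928085 214.10205306] [-3.14053229e+00 -9.27718806e-05  2.84079965e+00] 0.1
```

View pics/top0.png

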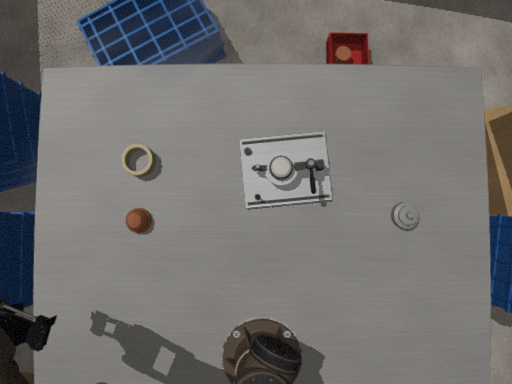

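View pics/scene0.png

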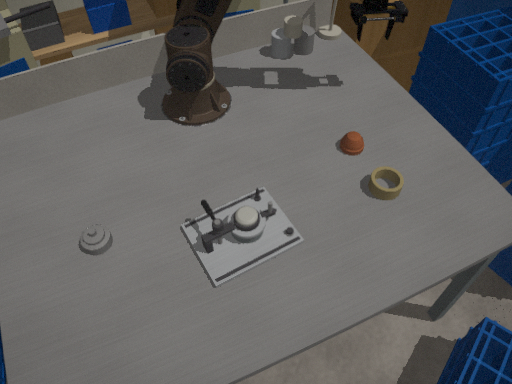

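The top view shows the jig around (285,168). The lever runs down from the screw at (311,162) to (313,190), the nose is at the left (253,168), the tall pin is near (258,197) and the bolt near (248,151). I'll enlarge crops next.

```bash
cat > h.py <<'E'
from cell import env
import numpy as np,cv2
from scipy.spatial.transform import Rotation as R
def ray(n,p):
    c=env.camera_info(n);f=192/np.tan(np.radians(c["vertical_fov"]/2))
    K=np.array([[f,0,c["cx"]],[0,f,c["cy"]],[0,0,1]])
    u=cv2.undistortPoints(np.array([[p]],float),K,c["dist_coeffs"])[0,0]
    return c["origin"],R.from_euler("xyz",c["attitude"]).apply([u[0],u[1],1])
def onz(n,p,z):
    o,d=ray(n,p);return o+d*(z-o[2])/d[2]
def two(p,q):
    (a,u),(b,v)=ray("top",p),ray("scene",q)
    s,t=np.linalg.lstsq(np.stack([u,-v],1),b-a,rcond=None)[0]
    P,Q=a+s*u,b+t*v
    return (P+Q)/2,np.linalg.norm(P-Q)
E
python3 - <<'E'
import cv2
a=cv2.imread("pics/top0.png")[122:217,228:343];b=cv2.imread("pics/scene0.png")[180:290,172:312]
cv2.imwrite("pics/topc.png",cv2.resize(a,None,fx=6,fy=6,interpolation=cv2.INTER_CUBIC))
cv2.imwrite("pics/scenec.png",cv2.resize(b,None,fx=5,fy=5,interpolation=cv2.INTER_CUBIC))
E
```

```text
(no output)
```

View pics/topc.png

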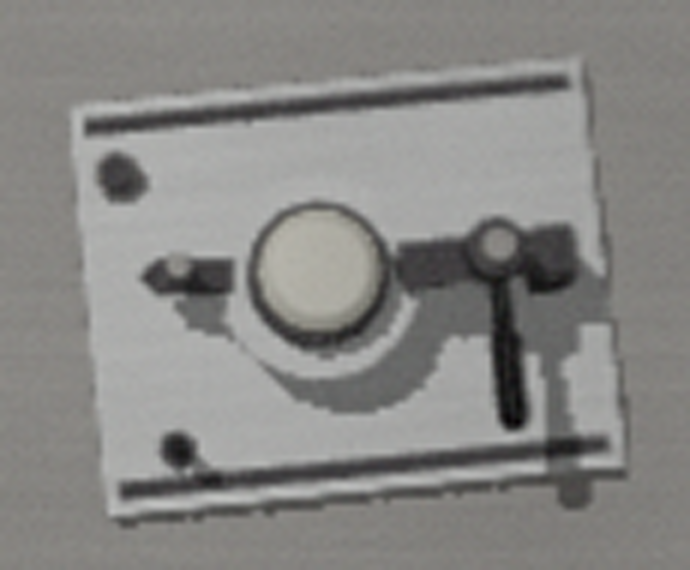

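View pics/scenec.png

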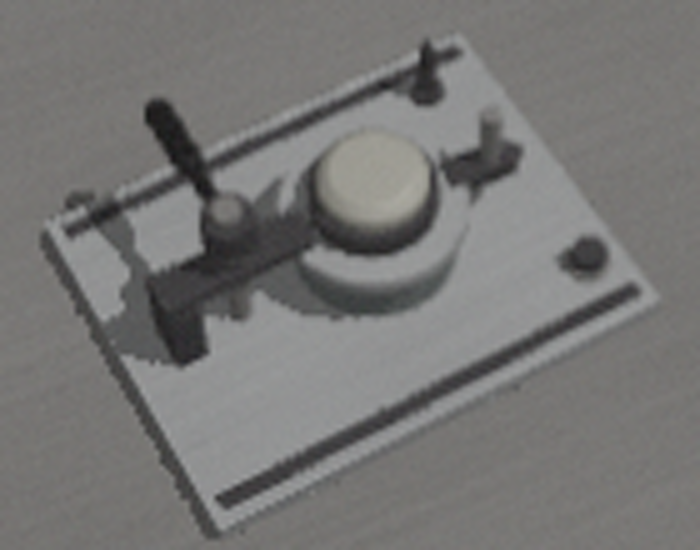

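The crops show the lid at (319,269) in the top crop, hub (498,243), lever end (513,425), post (179,263) and pin (179,448). In the scene crop the post is at (491,113), the pin tip at (427,42) and the lid at (376,178).

```bash
cat > m.py <<'E'
from h import *
T=lambda x,y:((x+.5)/6-.5+228,(y+.5)/6-.5+122)
S=lambda x,y:((x+.5)/5-.5+172,(y+.5)/5-.5+180)
np.set_printoptions(precision=1,suppress=True)
c=np.array([onz("top",T(*p),15) for p in((75,105),(580,60),(625,470),(108,515))])
print("corners",c[:,:2].tolist(),[np.linalg.norm(c[i]-c[(i+1)%4]) for i in range(4)])
ym=(c[0]+c[3])/2-(c[1]+c[2])/2; xm=(c[0]+c[1])/2-(c[2]+c[3])/2
print("yaw", np.arctan2(-ym[0],ym[1]),np.arctan2(xm[1],xm[0]))
yaw=(2*np.arctan2(-ym[0],ym[1])+np.arctan2(xm[1],xm[0]))/3
J=np.array([[np.cos(yaw),-np.sin(yaw)],[np.sin(yaw),np.cos(yaw)]])
ctr=c.mean(0)[:2]-J@[0,-17.5]; print("axis from plate",ctr)
for n,t,s,z in(("lid",(319,269),(376,178),93),("post",(179,263),(491,113),102),("hub",(498,243),(229,207),118),("lev",(513,422),(160,108),104),("pintip",(179,445),(427,42),68),("pinfoot",(178,452),(426,92),20)):
    print(n,two(T(*t),S(*s)),onz("top",T(*t),z)[:2],onz("scene",S(*s),z)[:2],"jig",J.T@(onz("top",T(*t),z)[:2]-ctr))
E
python3 m.py
```

```text
corners [[690.6852703294408, 67.97241885439315], [715.3724294648255, -201.35566809529186], [496.4376172190939, -222.0258412658862], [472.96777974645545, 49.72764111775172]] [np.float64(270.4571578756105), np.float64(219.90840837033969), np.float64(272.7650792506737), np.float64(218.4806115434771)]
yaw 0.08876747213249626 0.08888630733247904
axis from plate [592.3 -59. ]
lid (array([593.6, -56.7,  85.6]), np.float64(1.8951822510111873)) [592.3 -57.1] [598.7 -57.7] jig [0.1 1.8]
post (array([593.7,  11.9, 105.3]), np.float64(0.5166499935152955)) [594.   11.7] [591.6  13.3] jig [ 8.  70.3]
hub (array([ 601.5, -141. ,  121.1]), np.float64(1.7180506311231862)) [ 601.6 -142.2] [ 599.8 -139.7] jig [  1.9 -83.7]
lev (array([ 516.3, -149.1,  106.2]), np.float64(2.2742303100239494)) [ 516.  -150.5] [ 515.2 -147.8] jig [-84.1 -84.4]
pintip (array([507.2,  12.8,  66.8]), np.float64(1.6732910853311964)) [506.8  12. ] [508.4  13.2] jig [-78.9  78.3]
pinfoot (array([505.9,  13.2,  17.4]), np.float64(0.27069849170556537)) [505.8  13. ] [507.7  12.5] jig [-79.8  79.4]
```

Measurements agree with the given sizes: nest axis ≈ (592.4,-57.8), jig yaw 0.089, and the pin at 111 mm and 0.795 rad. The post starts at about -0.1 rad. I'll go to the lever grip, 64 mm from the screw.

```bash
cat > go.py <<'E'
# prints shift in tool axes and turn to reach x y z [closing-line angle, world]
import sys,numpy as np
from h import env,R
x=list(map(float,sys.argv[1:])); s=env.state(); r=R.from_euler("xyz",s["tcp_rot"])
d=r.inv().apply(np.array(x[:3])-s["eef_pos"]); y=r.apply([0,1,0]); a=np.arctan2(y[1],y[0])
print("shift",d.round(1),"turn",round(float(-((x[3]-a+np.pi/2)%np.pi-np.pi/2)),3) if len(x)>3 else "","joints",np.round(s["joints"],2),"t",s["t"])
E
python3 go.py 480 230 215 1.66; python3 go.py 536.8 -147.7 215 1.66; echo '{"deltas": [[0, 0, 0, -0.12, 0.5]]}' > path.dat && python3 steer.py path.dat; python3 go.py 480 230 215 1.66
```

```text
shift [-390.3 -262.9   -0.7] turn -0.39 joints [ 1.16  0.49  1.56 -0.    1.09 -0.11] t 0.1
shift [-5.565e+02 -6.068e+02 -3.000e-01] turn -0.39 joints [ 1.16  0.49  1.56 -0.    1.09 -0.11] t 0.1
t: 0.18
eef_pos: [185.1, 596.8, 214.2]
tcp_rot: [-3.141, -0.0, 2.959]
ft_force: [-0.3, 0.6, -0.4]
opening: 0.967
grip_force: 0.0
shift [-356.7 -307.1   -0.6] turn -0.272 joints [ 1.16  0.49  1.56  0.    1.09 -0.22] t 0.1833
```

```bash
echo '{"deltas": [[0, 0, 0, -0.12, 0.5], [0, 0, 0, -0.24, 0.5], [0, 0, 0, -0.27, 0.5]]}' > path.dat && python3 steer.py path.dat >/dev/null; python3 go.py 480 230 215 1.66;python3 go.py 536.8 -147.7 215 1.66
```

```text
shift [-258.2 -393.5   -0.6] turn 0.007 joints [ 1.16  0.49  1.56 -0.    1.09 -0.5 ] t 0.4333
shift [-2.784e+02 -7.749e+02 -3.000e-01] turn 0.007 joints [ 1.16  0.49  1.56 -0.    1.09 -0.5 ] t 0.4333
```

```bash
echo '{"deltas": [[-22, -33, 0, 0, 0.5], [-44, -66, 0, 0, 0.5], [-65, -99, 0, 0, 0.5], [-87, -131, 0, 0, 0.5], [-108, -164, 0, 0, 0.5]]}' > path.dat && python3 steer.py path.dat >/dev/null; echo '{"deltas": [[-22, -33, 0, 0, 0.5], [-44, -66, 0, 0, 0.5], [-65, -99, 0, 0, 0.5], [-87, -131, 0, 0, 0.5], [-108, -164, 0, 0, 0.5]]}' > path.dat && python3 steer.py path.dat >/dev/null
echo '{"deltas": [[-21, -33, 0, 0, 0.5], [-42, -66, 0, 0, 0.5], [-42, -100, 0, 0, 0.5], [-42, -140, 0, 0, 0.5], [-45, -180, 0, 0, 0.5]]}' > path.dat && python3 steer.py path.dat;python3 go.py 536.8 -147.7 215 1.66
```

```text
t: 1.68
eef_pos: [489.9, 112.6, 214.3]
tcp_rot: [3.141, -0.001, -3.052]
ft_force: [1.9, -0.1, 0.1]
opening: 0.501
grip_force: 0.0
shift [ -23.4 -263.4   -0.8] turn 0.0 joints [ 0.09  0.32  1.85  0.    0.97 -1.57] t 1.6833
```

```bash
echo '{"deltas": [[-4, -40, 0, 0, 0.5], [-8, -80, 0, 0, 0.5], [-12, -120, 0, 0, 0.5], [-16, -160, 0, 0, 0.5], [-20, -200, 0, 0, 0.5]]}' > path.dat && python3 steer.py path.dat >/dev/null; echo '{"deltas": [[-2, -40, 0, 0, 0.5], [-4, -55, 0, 0, 0.5], [-4, -55, 0, 0, 0.5], [-4, -55, 0, 0, 0.5]]}' > path.dat && python3 steer.py path.dat;python3 go.py 536.8 -147.7 85 1.66
```

```text
t: 2.43
eef_pos: [536.7, -137.8, 214.1]
tcp_rot: [3.141, -0.001, -3.054]
ft_force: [0.8, 0.4, 0.5]
opening: 0.499
grip_force: 0.0
shift [  0.6 -10.  129.1] turn -0.002 joints [-0.37  0.39  1.73  0.    1.02 -2.03] t 2.4333
```

Joint 6 is at -2.03 and would hit its limit when it follows the lever, so I'll flip the tool half a turn (same grasp).

```bash
echo '{"deltas": [[0, -10, 0, 0.12, 0.5], [0, -10, 0, 0.24, 0.5], [0, -10, 0, 0.36, 0.5], [0, -10, 0, 0.48, 0.5], [0, -10, 0, 0.6, 0.5]]}' > path.dat && python3 steer.py path.dat >/dev/null
echo '{"deltas": [[0, 0, 0, 0.12, 0.5], [0, 0, 0, 0.24, 0.5], [0, 0, 0, 0.36, 0.5], [0, 0, 0, 0.48, 0.5], [0, 0, 0, 0.6, 0.5]]}' > path.dat && python3 steer.py path.dat >/dev/null
echo '{"deltas": [[0, 0, 0, 0.12, 0.5], [0, 0, 0, 0.24, 0.5], [0, 0, 0, 0.36, 0.5], [0, 0, 0, 0.48, 0.5], [0, 0, 0, 0.6, 0.5]]}' > path.dat && python3 steer.py path.dat >/dev/null
echo '{"deltas": [[0, 0, 0, 0.12, 0.5], [0, 0, 0, 0.24, 0.5], [0, 0, 0, 0.36, 0.5], [0, 0, 0, 0.48, 0.5], [0, 0, 0, 0.6, 0.5]]}' > path.dat && python3 steer.py path.dat >/dev/null
echo '{"deltas": [[0, 0, 0, 0.12, 0.5], [0, 0, 0, 0.24, 0.5], [0, 0, 0, 0.36, 0.5], [0, 0, 0, 0.48, 0.5], [0, 0, 0, 0.6, 0.5]]}' > path.dat && python3 steer.py path.dat >/dev/null
echo '{"deltas": [[0, 0, 0, 0.12, 0.5], [0, 0, 0, 0.14, 0.5], [0, 0, 0, 0.14, 0.5]]}' > path.dat && python3 steer.py path.dat; python3 go.py 536.8 -147.7 85 1.66
```

```text
t: 4.77
eef_pos: [537.8, -146.1, 214.7]
tcp_rot: [-3.141, 0.0, 0.094]
ft_force: [-0.3, -0.1, -0.6]
opening: 0.5
grip_force: 0.0
shift [ -1.1   1.5 129.7] turn 0.005 joints [-0.38  0.39  1.73  0.    1.02  1.09] t 4.7667
```

```bash
echo '{"deltas": [[-1, 1.5, 35, 0, 0.5], [-1, 1.5, 70, 0, 0.5], [-1, 1.5, 100, 0, 0.5]]}' > path.dat && python3 steer.py path.dat | grep -E "force|pos"; echo '{"deltas": [[0, 0, 20, 0, 0.5], [0, 0, 29.5, 0, 0.5], [0, 0, 29.5, 0, 0.5]]}' > path.dat && python3 steer.py path.dat
```

```text
eef_pos: [536.7, -148.2, 113.4]
ft_force: [0.8, -1.1, -0.2]
grip_force: 0.0
t: 5.27
eef_pos: [536.3, -148.3, 83.4]
tcp_rot: [-3.14, 0.003, 0.094]
ft_force: [0.1, -0.2, 0.2]
opening: 0.496
grip_force: 0.0
```

```bash
echo '{"deltas": [[0, 0, 0, 0, 0.3], [0, 0, 0, 0, 0.3], [0, 0, 0, 0, 0.1], [0, 0, 0, 0, 0.1], [0, 0, 0, 0, 0.1]]}' > path.dat && python3 steer.py path.dat;echo '{"deltas": [[0, 0, 0, 0, 0.1], [0, 0, 0, 0, 0.1]]}' > path.dat && python3 steer.py path.dat
python3 - <<'E'
from h import *
im,d=env.read_camera("top")
cv2.imwrite("pics/topg.png",cv2.resize(cv2.cvtColor(im,cv2.COLOR_RGB2BGR)[122:217,228:343],None,fx=6,fy=6,interpolation=cv2.INTER_CUBIC))
E
```

```text
t: 5.68
eef_pos: [537.3, -149.2, 85.9]
tcp_rot: [3.141, -0.001, 0.091]
ft_force: [0.2, -0.4, 0.0]
opening: 0.206
grip_force: 0.0
t: 5.85
eef_pos: [537.2, -149.1, 85.7]
tcp_rot: [3.141, -0.001, 0.091]
ft_force: [-0.5, 1.5, 6.3]
opening: 0.158
grip_force: 30.0
```

The bar is gripped (opening 0.158 = 15 mm). Next I'll swing it along the arc in the tool frame (radius about 63.5 mm).

```bash
echo '{"deltas": [[0.4, 7, 0, -0.11, 0.1], [1.5, 13.8, 0, -0.22, 0.1], [3.4, 20.5, 0, -0.33, 0.1], [3.4, 20.5, 0, -0.33, 0.1]]}' > path.dat && python3 steer.py path.dat; echo '{"deltas": [[0.4, 7, 0, -0.11, 0.1], [1.5, 13.8, 0, -0.22, 0.1], [3.4, 20.5, 0, -0.33, 0.1], [3.4, 20.5, 0, -0.33, 0.1], [3.4, 20.5, 0, -0.33, 0.1]]}' > path.dat && python3 steer.py path.dat
```

```text
t: 6.23
eef_pos: [543.2, -169.8, 85.7]
tcp_rot: [3.141, -0.002, 0.428]
ft_force: [1.5, 1.7, 5.1]
opening: 0.165
grip_force: 30.1
t: 6.65
eef_pos: [555.0, -186.6, 85.8]
tcp_rot: [3.14, -0.002, 0.752]
ft_force: [4.5, 3.8, 2.9]
opening: 0.16
grip_force: 30.1
```

```bash
echo '{"deltas": [[0, 0, 0, 0, 0.35], [0, 0, 0, 0, 0.35], [0, 0, 0, 0, 0.35], [0, 0, -30, 0, 0.45], [0, 0, -65, 0, 0.45]]}' > path.dat && python3 steer.py path.dat; echo '{"deltas": [[0, 0, -20, -0.12, 0.45], [0, 0, -20, -0.24, 0.45], [0, 0, -20, -0.36, 0.45], [0, 0, -20, -0.48, 0.45], [0, 0, -20, -0.6, 0.45]]}' > path.dat && python3 steer.py path.dat >/dev/null; echo '{"deltas": [[0, 0, 0, -0.12, 0.45], [0, 0, 0, -0.2, 0.45], [0, 0, 0, -0.2, 0.45]]}' > path.dat && python3 steer.py path.dat;  python3 go.py 594 11.9 170 -0.018
```

```text
t: 7.07
eef_pos: [552.5, -186.2, 148.7]
tcp_rot: [-3.137, 0.002, 0.751]
ft_force: [-0.8, -0.3, 0.3]
opening: 0.42
grip_force: 0.0
t: 7.73
eef_pos: [553.5, -186.7, 170.0]
tcp_rot: [-3.141, -0.0, 1.554]
ft_force: [-0.0, -0.3, -0.7]
opening: 0.452
grip_force: 0.0
shift [199.2  37.2  -0. ] turn 0.001 joints [-0.44  0.48  1.71 -0.    0.95 -0.42] t 7.7333
```

```bash
echo '{"deltas": [[40, 7.5, 0, 0, 0.45], [80, 15, 0, 0, 0.45], [120, 22.5, 0, 0, 0.45], [160, 30, 0, 0, 0.45], [199, 37, 0, 0, 0.45]]}' > path.dat && python3 steer.py path.dat>/dev/null; echo '{"deltas": [[0, 0, 0, 0, 0.45], [0, 0, 0, 0, 0.45]]}' > path.dat && python3 steer.py path.dat; python3 go.py 594 11.9 72 -0.018
python3 - <<'E'
from h import *
im,d=env.read_camera("scene")
cv2.imwrite("pics/s2.png",cv2.resize(cv2.cvtColor(im,cv2.COLOR_RGB2BGR)[140:290,160:320],None,fx=4,fy=4,interpolation=cv2.INTER_CUBIC))
E
```

```text
t: 8.32
eef_pos: [594.7, 13.5, 169.9]
tcp_rot: [-3.141, 0.0, 1.552]
ft_force: [0.5, -0.3, -0.3]
opening: 0.449
grip_force: 0.0
shift [-1.6 -0.6 97.9] turn -0.001 joints [-0.09  0.5   1.69 -0.    0.96 -0.07] t 8.3167
```

View pics/s2.png

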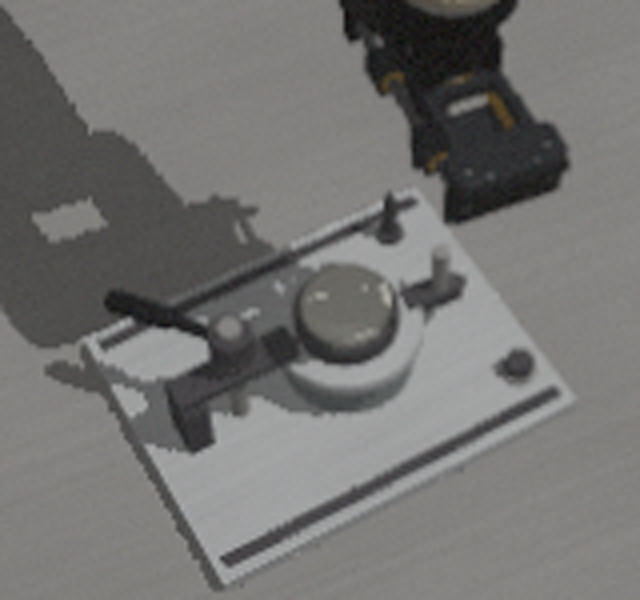

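Run:
```python
from h import *
c=env.camera_info("scene");f=192/np.tan(np.radians(c["vertical_fov"]/2))
s=env.state()
r=R.from_euler("xyz",c["attitude"])
for P in [s["eef_pos"],[594.7,13.5,248],[594,12,102],[506,12.5,68]]:
    q=r.inv().apply(np.array(P)-c["origin"]);u=q[:2]/q[2]*f+[c["cx"],c["cy"]];print(P,(u-[160,140])*4)
```

```text
[594.55804313  12.07362566 169.93128547] [441.37199743 189.8237391 ]
[594.7, 13.5, 248] [445.98551992 109.0461908 ]
[594, 12, 102] [439.04660221 252.05176254]
[506, 12.5, 68] [385.73633683 189.92742971]
```

Run:
```python
from h import *
a,_=env.read_camera("scene");b,_=env.read_camera("top")
v=np.hstack([a[100:290,100:380],b[60:250,180:380]])
cv2.imwrite("pics/s3.png",cv2.resize(cv2.cvtColor(v,cv2.COLOR_RGB2BGR),None,fx=1.66,fy=1.66))
print(env.state()["t"])
```

```text
8.4667
```

View pics/s3.png

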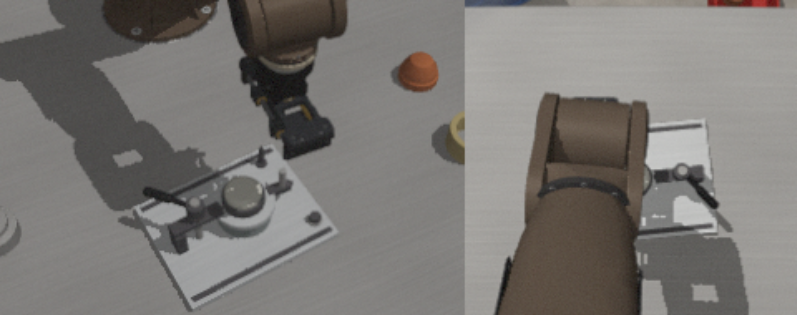

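The block at (500,180) is the near end of the gripper body and it matches the projection (fingers hidden behind it), so the tool is over the post. The lever is swung about 0.65 rad and the bystanders are untouched. Next I descend and grip.

```bash
echo '{"deltas": [[-0.5, -0.6, 35, 0, 0.45], [-0.5, -0.6, 70, 0, 0.45], [-0.5, -0.6, 90, 0, 0.45], [-0.5, -0.6, 97, 0, 0.45]]}' > path.dat && python3 steer.py path.dat | grep -E "pos|force"; echo '{"deltas": [[0, 0, 0, 0, 0.05], [0, 0, 0, 0, 0.05], [0, 0, 0, 0, 0.05], [0, 0, 0, 0, 0.05], [0, 0, 0, 0, 0.05]]}' > path.dat && python3 steer.py path.dat>/dev/null; echo '{"deltas": [[0, 0, 0, 0, 0.05], [0, 0, 0, 0, 0.05], [0, 0, 0, 0, 0.05], [0, 0, 0, 0, 0.05]]}' > path.dat && python3 steer.py path.dat; python3 go.py 538.3 -13.4 72.3 0.9
```

```text
eef_pos: [592.5, 9.7, 70.1]
ft_force: [-0.3, 0.7, 0.0]
grip_force: 0.0
t: 9.55
eef_pos: [594.4, 11.1, 74.1]
tcp_rot: [3.14, 0.0, 1.551]
ft_force: [-2.1, -0.2, 6.8]
opening: 0.116
grip_force: 30.0
shift [-25.6 -55.6   1.7] turn -0.92 joints [-0.09  0.62  1.77 -0.    0.75 -0.07] t 9.55
```

```bash
echo '{"deltas": [[-0.5, -8, 0, -0.115, 0.05], [-1.8, -16, 0, -0.23, 0.05], [-4.1, -23.7, 0, -0.345, 0.05], [-7.3, -31.1, 0, -0.46, 0.05], [-7.3, -31.1, 0, -0.46, 0.05]]}' > path.dat && python3 steer.py path.dat|grep -E "force|pos|opening"; echo '{"deltas": [[-0.5, -8, 0, -0.115, 0.05], [-1.8, -16, 0, -0.23, 0.05], [-4.1, -23.7, 0, -0.345, 0.05], [-7, -30.6, 0, -0.453, 0.05], [-7, -30.6, 0, -0.453, 0.05]]}' > path.dat && python3 steer.py path.dat;echo '{"deltas": [[0, 0, 0, 0, 0.05], [0, 0, 0, 0, 0.05]]}' > path.dat && python3 steer.py path.dat; python3 go.py 538.3 -13.4 72.3 0.885
```

```text
eef_pos: [562.4, 4.4, 74.1]
ft_force: [-2.0, 2.3, 4.9]
opening: 0.12
grip_force: 30.0
t: 10.38
eef_pos: [538.0, -15.3, 74.1]
tcp_rot: [3.141, 0.001, 2.471]
ft_force: [-1.9, 1.1, 7.5]
opening: 0.125
grip_force: 30.0
t: 10.55
eef_pos: [538.4, -14.8, 74.1]
tcp_rot: [3.141, 0.001, 2.464]
ft_force: [-1.7, 1.4, 8.2]
opening: 0.119
grip_force: 30.0
shift [1.  1.1 1.8] turn 0.008 joints [-0.15  0.56  1.91  0.    0.67 -1.04] t 10.55
```

Releasing, lifting and moving aside to check the direction with both cameras.

```bash
echo '{"deltas": [[0, 0, 0, 0, 0.3], [0, 0, 0, 0, 0.35], [0, 0, 0, 0, 0.4], [0, 0, -30, 0, 0.45], [0, 0, -70, 0, 0.5]]}' > path.dat && python3 steer.py path.dat; echo '{"deltas": [[0, 0, -30, 0.12, 0.5], [0, 0, -50, 0.24, 0.5], [0, 0, -50, 0.36, 0.5], [0, 0, -50, 0.48, 0.5], [0, 0, -50, 0.6, 0.5]]}' > path.dat && python3 steer.py path.dat>/dev/null; echo '{"deltas": [[0, 0, 0, 0.12, 0.5], [0, 0, 0, 0.24, 0.5], [0, 0, 0, 0.3, 0.5]]}' > path.dat && python3 steer.py path.dat; python3 go.py 530 -330 190 0
```

```text
t: 10.97
eef_pos: [536.8, -14.7, 141.5]
tcp_rot: [-3.139, -0.005, 2.464]
ft_force: [0.7, -0.1, 0.3]
opening: 0.414
grip_force: 0.0
t: 11.63
eef_pos: [538.1, -14.9, 193.1]
tcp_rot: [-3.142, -0.0, 1.557]
ft_force: [0.4, 0.6, -0.1]
opening: 0.503
grip_force: 0.0
shift [-315.2   -3.8    3. ] turn -0.014 joints [-0.15  0.39  1.8   0.    0.95 -0.14] t 11.6333
```

```bash
echo '{"deltas": [[-40, 0, 0, 0, 0.5], [-80, 0, 0, 0, 0.5], [-120, 0, 0, 0, 0.5], [-160, 0, 0, 0, 0.5], [-200, 0, 0, 0, 0.5]]}' > path.dat && python3 steer.py path.dat>/dev/null;  echo '{"deltas": [[-40, 0, 0, 0, 0.5], [-80, 0, 0, 0, 0.5], [-115, 0, 0, 0, 0.5], [-115, 0, 0, 0, 0.5], [-115, 0, 0, 0, 0.5]]}' > path.dat && python3 steer.py path.dat
python3 - <<'E'
from h import *
a,_=env.read_camera("scene");b,_=env.read_camera("top")
a=cv2.resize(a[180:290,172:312],None,fx=5,fy=5,interpolation=cv2.INTER_CUBIC);b=cv2.resize(b[122:217,228:343],None,fx=6,fy=6,interpolation=cv2.INTER_CUBIC)
cv2.imwrite("pics/s4.png",a[...,::-1]);cv2.imwrite("pics/t4.png",b[...,::-1])
E
```

```text
t: 12.47
eef_pos: [535.4, -331.4, 192.4]
tcp_rot: [-3.141, -0.001, 1.561]
ft_force: [0.2, 0.0, 0.3]
opening: 0.498
grip_force: 0.0
```

View pics/t4.png

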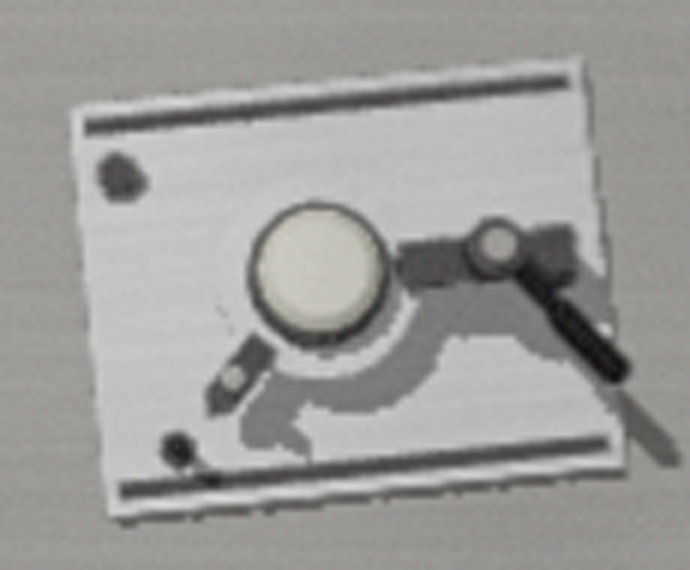

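View pics/s4.png

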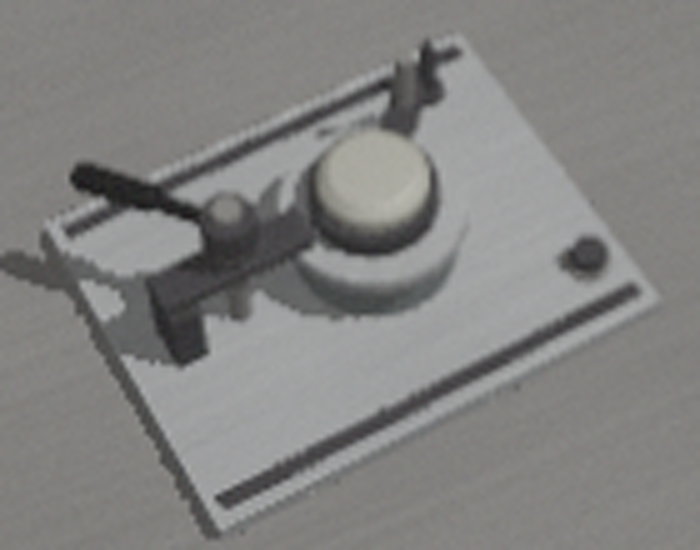

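In the top crop the arm runs from (263,345) through the post (232,377) to the tip (214,411), toward the pin at (179,449). In the scene crop the post top is at (408,70).

Run:
```python
from h import *
T=lambda x,y:((x+.5)/6-.5+228,(y+.5)/6-.5+122)
S=lambda x,y:((x+.5)/5-.5+172,(y+.5)/5-.5+180)
C=np.array([592.4,-57.8]);pin=onz("top",T(178.5,449),45)[:2]
print("pin",pin,np.arctan2(*(pin-C)[::-1]))
for n,p in(("post",onz("top",T(232,377),102)),("postS",onz("scene",S(408,70),102)),("tip",onz("top",T(212,411),57)),("two",two(T(232,377),S(408,70))[0]),("lid",onz("top",T(319,269),93)),("arm in",onz("top",T(260,348),62))):
    e=p[:2]-C; print(n,p,np.linalg.norm(e),np.arctan2(e[1],e[0]))
b,_=env.read_camera("top")
g=cv2.cvtColor(b,cv2.COLOR_RGB2GRAY)
# dark arm blob: centroid line
m=np.zeros_like(g);m[172:194,258:276]=(g[172:194,258:276]<90)
n,l,st,c=cv2.connectedComponentsWithStats(m);print(st[1:].tolist(),c[1:])
```

```text
pin [506.02229425  12.50064662] 2.458448480779143
post [538.1116637  -14.09387086 102.        ] 69.6954028823121 2.463765445449765
postS [546.26269476 -15.28706416 102.        ] 62.737553733611115 2.3970556544234514
tip [524.65963671  -4.57561793  57.        ] 86.1486602626172 2.4756251420768502
two [539.27181252 -13.33130551  92.5888877 ] 69.28253094832017 2.444689896843501
lid [592.26017178 -57.1392753   93.        ] 0.6753584705850944 1.7793477818378776
arm in [556.21173002 -28.81544302  62.        ] 46.36480807143968 2.46628008229633
[[271, 172, 5, 6, 12], [263, 178, 10, 13, 44]] [[272.91666667 174.66666667]
 [267.88636364 184.06818182]]
```

The direction agrees within about 0.01 rad (1 mm at the pin). Back to the lever.

```bash
echo '{"deltas": [[0, 0, 0, 0.12, 0.5], [0, 0, 0, 0.24, 0.5], [0, 0, 0, 0.36, 0.5], [0, 0, 0, 0.48, 0.5], [0, 0, 0, 0.6, 0.5]]}' > path.dat && python3 steer.py path.dat>/dev/null;echo '{"deltas": [[0, 0, 0, 0.12, 0.5], [0, 0, 0, 0.21, 0.5], [0, 0, 0, 0.21, 0.5]]}' > path.dat && python3 steer.py path.dat>/dev/null; python3 go.py 554.8 -186.6 150 -0.819
```

```text
shift [110.4 -91.1  43.4] turn -0.0 joints [-0.65  0.52  1.57  0.    1.05  0.16] t 13.2833
```

```bash
echo '{"deltas": [[31, -25, 0, 0, 0.5], [62, -50, 0, 0, 0.5], [93, -75, 0, 0, 0.5], [110.5, -91, 10, 0, 0.5], [110.5, -91, 40, 0, 0.5]]}' > path.dat && python3 steer.py path.dat >/dev/null; echo '{"deltas": [[0, 0, 0, 0, 0.5], [0, 0, 0, 0, 0.5]]}' > path.dat && python3 steer.py path.dat; python3 go.py 554.8 -186.6 86 -0.819
```

```text
t: 13.87
eef_pos: [553.9, -187.0, 152.8]
tcp_rot: [-3.139, 0.001, 0.757]
ft_force: [0.5, -0.4, -0.7]
opening: 0.5
grip_force: 0.0
shift [ 1.   0.4 66.8] turn 0.006 joints [-0.44  0.5   1.73  0.    0.91  0.37] t 13.8667
```

```bash
echo '{"deltas": [[0, 0, 30, 0, 0.5], [0, 0, 55, 0, 0.5], [0, 0, 66, 0, 0.5], [0, 0, 66, 0, 0.3]]}' > path.dat && python3 steer.py path.dat|grep -E "pos|force"; echo '{"deltas": [[0, 0, 0, 0, 0.1], [0, 0, 0, 0, 0.1], [0, 0, 0, 0, 0.1], [0, 0, 0, 0, 0.1], [0, 0, 0, 0, 0.1]]}' > path.dat && python3 steer.py path.dat; echo '{"deltas": [[0, 0, 0, 0, 0.1], [0, 0, 0, 0, 0.1], [0, 0, 0, 0, 0.1]]}' > path.dat && python3 steer.py path.dat
```

```text
eef_pos: [553.7, -188.2, 86.0]
ft_force: [-0.1, 0.6, 0.6]
grip_force: 0.0
t: 14.62
eef_pos: [554.4, -187.9, 88.1]
tcp_rot: [3.141, -0.0, 0.754]
ft_force: [-2.6, 0.8, 7.2]
opening: 0.161
grip_force: 30.0
t: 14.87
eef_pos: [554.4, -187.9, 88.1]
tcp_rot: [3.141, -0.0, 0.755]
ft_force: [-2.2, 0.9, 6.9]
opening: 0.158
grip_force: 30.0
```

```bash
echo '{"deltas": [[0.4, -7, 0, 0.11, 0.1], [1.5, -13.8, 0, 0.22, 0.1], [3.4, -20.5, 0, 0.33, 0.1], [3.4, -20.5, 0, 0.33, 0.1]]}' > path.dat && python3 steer.py path.dat|grep -E "pos|rot|force|opening"; echo '{"deltas": [[0.4, -7, 0, 0.11, 0.1], [1.5, -13.8, 0, 0.22, 0.1], [3.2, -19.9, 0, 0.32, 0.1], [3.2, -19.9, 0, 0.32, 0.1], [3.2, -19.9, 0, 0.32, 0.1]]}' > path.dat && python3 steer.py path.dat
```

```text
eef_pos: [541.6, -169.8, 88.0]
tcp_rot: [-3.141, 0.001, 0.418]
ft_force: [-7.2, 3.3, 9.7]
opening: 0.16
grip_force: 29.9
t: 15.62
eef_pos: [535.9, -150.1, 88.0]
tcp_rot: [-3.14, 0.003, 0.104]
ft_force: [-10.1, 5.9, 13.5]
opening: 0.161
grip_force: 29.9
```

```bash
echo '{"deltas": [[0, -1, 0, 0.01, 0.1], [0, -2, 0, 0.015, 0.1], [0, -2, 0, 0.015, 0.1], [0, -2, 0, 0.015, 0.1]]}' > path.dat && python3 steer.py path.dat|grep -E "pos|rot|force|opening"; echo '{"deltas": [[0, -1, 0, 0, 0.1], [0, -2, 0, 0, 0.1], [0, -2, 0, 0, 0.1], [0, -2, 0, 0, 0.1]]}' > path.dat && python3 steer.py path.dat
```

```text
eef_pos: [535.8, -149.1, 88.0]
tcp_rot: [-3.141, 0.003, 0.089]
ft_force: [-10.0, -0.5, 12.3]
opening: 0.157
grip_force: 29.9
t: 16.28
eef_pos: [535.7, -148.1, 88.1]
tcp_rot: [3.141, 0.002, 0.089]
ft_force: [-11.6, -7.8, 11.1]
opening: 0.159
grip_force: 29.9
```

```bash
echo '{"deltas": [[0, -1, 0, 0, 0.1], [0, -2, 0, 0, 0.1], [0, -2, 0, 0, 0.1], [0, -2, 0, 0, 0.1]]}' > path.dat && python3 steer.py path.dat|grep -E "pos|rot|force|opening"; echo '{"deltas": [[0, -1, 0, 0, 0.1], [0, -2, 0, 0, 0.1], [0, -2, 0, 0, 0.1], [0, -2, 0, 0, 0.1]]}' > path.dat && python3 steer.py path.dat
```

```text
eef_pos: [535.8, -147.9, 88.1]
tcp_rot: [3.138, 0.002, 0.089]
ft_force: [-13.2, -21.4, 9.5]
opening: 0.161
grip_force: 29.9
t: 16.95
eef_pos: [535.8, -147.7, 88.1]
tcp_rot: [3.136, 0.001, 0.09]
ft_force: [-15.4, -34.7, 5.9]
opening: 0.161
grip_force: 29.9
```

The lever is firmly at its stop: force has risen to 35 N with no further motion. Relaxing by 3 mm, then releasing and moving aside to check.

```bash
echo '{"deltas": [[0, 3, 0, 0, 0.1], [0, 3, 0, 0, 0.3], [0, 3, 0, 0, 0.4], [0, 3, 0, 0, 0.4], [0, 3, 0, 0, 0.4]]}' > path.dat && python3 steer.py path.dat; echo '{"deltas": [[0, 0, -10, 0, 0.45], [0, 0, -40, 0, 0.45], [0, 0, -80, 0, 0.45], [0, 0, -110, 0, 0.45]]}' > path.dat && python3 steer.py path.dat;echo '{"deltas": [[0, 40, 0, 0, 0.5], [0, 80, 0, 0, 0.5], [0, 120, 0, 0, 0.5], [0, 160, 0, 0, 0.5], [0, 180, 0, 0, 0.5]]}' > path.dat && python3 steer.py path.dat; echo '{"deltas": [[0, 0, 0, 0, 0.5], [0, 0, 0, 0, 0.5]]}' > path.dat && python3 steer.py path.dat>/dev/null
python3 - <<'E'
from h import *
b,_=env.read_camera("top")
b=cv2.resize(b[122:217,228:343],None,fx=6,fy=6,interpolation=cv2.INTER_CUBIC)
cv2.imwrite("pics/t5.png",b[...,::-1])
E
```

```text
t: 17.37
eef_pos: [537.1, -146.0, 87.2]
tcp_rot: [-3.142, -0.0, 0.089]
ft_force: [0.3, -0.7, -0.0]
opening: 0.371
grip_force: 0.0
t: 17.7
eef_pos: [537.2, -146.0, 200.1]
tcp_rot: [3.141, -0.001, 0.089]
ft_force: [0.1, -0.1, 0.5]
opening: 0.449
grip_force: 0.0
t: 18.12
eef_pos: [553.0, -329.2, 197.8]
tcp_rot: [3.14, -0.001, 0.087]
ft_force: [0.8, -0.4, 0.1]
opening: 0.501
grip_force: 0.0
```

View pics/t5.png

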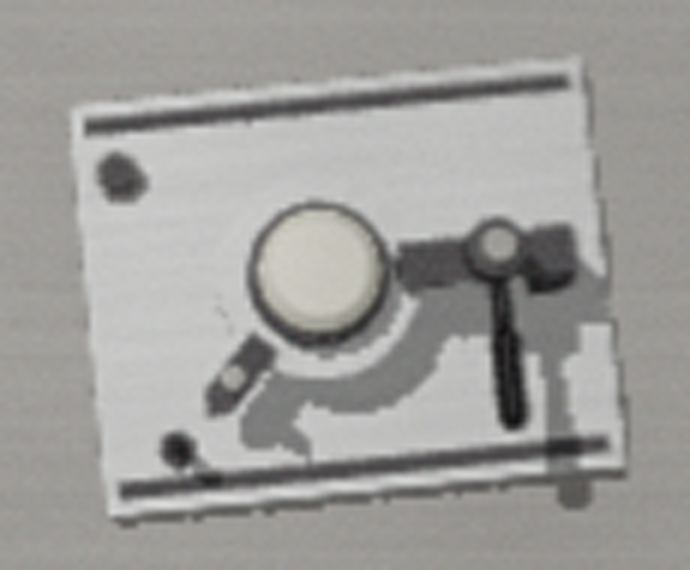

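The lever end is back at (513,425), exactly as at the start. The post at (232,377) has not shifted, so the nose still points at the pin. Handing in.

```bash
python3 -c "
from cell import env
print(env.job_done())"
```

```text
the job is handed in; nothing more can be done
None
```

The job is handed in: I backed the lever off about 0.65 rad, turned the nest until its nose pointed at the tall index pin (within about 1–2 mm by camera), and swung the lever back to its tight stop; the arm never went near the spare pad, ink cup or tape roll, and `job_done()` returned no verdict.

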